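Line up the standoffs in the tip tray and snap the keeper shut

ROBOT

A 6-joint arm with a two-finger parallel gripper is mounted at the origin on the work surface. World frame = base frame: x ahead of the robot, y to its left, z up, the work surface at z = 0. Lengths are in mm, angles in rad, forces in N, time in s.
With the tool pointing down it reaches from about 350 to 775 mm from the base axis. Payload 7.3 kg.
Tool frame: the origin (TCP) lies on the front face of the gripper's body, between the roots of the fingers; the fingertips stand 66 mm ahead of it and the grasp point (between the pads) lies 47 mm ahead of it (bot.tip_extent is the distance from the TCP to the fingertips, in mm); z points along the fingers, y is the line along which they close (so a half turn about z gives the same grasp; the last joint's range is limited). The gripper opens to 92 mm and grips with 3 to 60 N. Pads are 19 mm wide; open, the fingers measure 130 mm over their backs; the gripper's body (75 mm by 190 mm) begins 47 mm behind the grasp point.
Start: joints at [1.094, 0.342, 1.524, -0, 1.275, -0.146], TCP at [170.503, 496.555, 292.241] pointing down, gripper open.
Joint ranges: [-2.53, 2.53], [-0.77, 2.02], [0.04, 2.7], [-1, 4.14], [0.28, 2.66], [-3.11, 3.11]. Speed limits (rad/s): [2.57, 2.57, 3.14, 3.14, 3.14, 3.14].

INTERFACE

Orientations are given as [roll, pitch, yaw] about the fixed x, y, z axes, in that order (R = Rz(yaw) Ry(pitch) Rx(roll)).
In Python, from plant import readout, viewer, order, bot gives the robot as it stands.
- The arm moves only by the shell command python3 -m creep 'ROWS'. ROWS is text: rows parted by semicolons, each of 7 numbers parted by spaces: the shift along the world's x, y, z in m, then the turn, a rotation vector about the world's x, y, z in rad, then the opening in per cent of the stroke, from 0 (shut) to 100 (fully open). A call has 1 to 8 rows; each row shifts and turns the commanded pose from where the row before left it; what a row does not reach is not made up. A row lasts 1/12 s, in which the tool goes at most 41.7 mm and 7.16 degrees, less where a joint would pass 70% of its speed; a pose out of reach is approached as far as the arm can. A call is refused whole if a number of a shift passes 0.0417 or a number of a turn 0.125, either way. A call with a gripper value outside its range is refused whole. The fingers move at their own pace and stop on an object; the grip force is fixed at half the most. Time passes only in rows, so rows that do not move let the fingers close. It gives the time, the measured TCP pose, the force, the opening and the grip force at its end, in the units of the state.
- readout.get_obs(): the state, without advancing time (a new reading comes with each control period).
- viewer.capture(name): name is "scene" or "top" or "wrist"; returns the picture (420x560x3 uint8, red, green, blue); there is no depth.
- viewer.camera_info(name): a dict with "fx", "fy", "cx", "cy" (pixels), "D" ([k1, k2, p1, p2, k3] as OpenCV has them; the pictures are not rectified), "origin" and "rotation" of the camera in the world. Camera axes: x right, y up, looking along -z (the intrinsics and any distortion apply to the point x, -y, -z); pixel columns grow to the right and rows downward; lengths in mm; the calibration is good to about 2 mm. A picture is of the moment at which its call begins: read the wrist's pose just before it. camera_info takes no time and is no camera call; for the wrist camera it gives the pose at the moment of the call.
- order.close_job(): hands the job in; it is judged then, once.
The state is a dict: "time": time; "joint_positions": joint angles; "dq": joint speeds; "tau": joint torques, N m; "tool_pos": TCP position; "tcp_rot": TCP orientation; "contact_force": force on the tool from outside, world axes, zero at the start; "moment": the same for the moment, N m; "grip_width": finger opening in mm; "finger_force": force on a finger pad.
Only numpy, scipy, OpenCV 4.12 (cv2) and the standard library are available. Lean on these libraries where they do the work, as an engineer would, in place of code of your own. Each camera call takes 0.05 s, during which the arm holds its last target. There are 200 camera calls.

TASK

Take the chrome pin punch out of the stainless steel tip tray and lay it on the bench beside the amber lamp, and gather all the brass hex standoffs from the bench into the tray. Then lift the tray by its handle so that the standoffs slide down into one single row against the fence, and let it back down onto its base. With the row in place, press the clear keeper cover down over it until the catches click and hold it shut; do not knock the lamp or the card reader head about.

Things in the scene. Friction and masses are not known exactly. Their poses are not given: they have to be found in the camera images.
- standoff1: Brass hex standoff, 20 mm across flats, 23 across corners, 22 mm long, about 55 g; it starts standing on end on the bench. Origin at its centre (11 mm above what it stands on), z along its length, x square to one pair of flats (the others at 60 degree steps). Four to six of standoff1 to standoff6 are present in a run; the others are absent.
- standoff2: A brass hex standoff like standoff1; may be absent.
- standoff3: A brass hex standoff like standoff1; may be absent.
- standoff4: A brass hex standoff like standoff1; may be absent.
- standoff5: A brass hex standoff like standoff1; may be absent.
- standoff6: A brass hex standoff like standoff1; may be absent.
- fence (a point): On the tip tray: foot of the fence, at mid length, on the tray floor's top face (15 mm above the bench when down). x points out through the fence, so the tray lies on -x (robot side); y along the fence; z up out of the floor. Fence 27 mm high. The tray's dark steel base is fixed to the bench.
- tray_floor (a point): Middle of the open loading floor, 90 mm from the fence, axes as point fence. Smooth blue-grey coated steel, inside 200 mm along the fence by 150 mm from fence to near wall; walls 3 mm thick, side walls 25 mm and near wall 15 mm high. Slippery: standoffs start to slide at a slope between about 0.2 and 0.34 rad (12 to 19 degrees).
- tray (a joint): Tilt of the tray about its hinge, which runs along y at the foot of the fence, 3 mm below point fence. 0 = down on its base; grows as the handle is lifted; stop at 0.75 rad. The hinge is damped: let go, the tray sinks back by itself in a few seconds.
- handle (a point): Middle of the tray's handle: black round bar 12 mm thick, 100 mm long, along the tray's y, 195 mm from the fence and 42 mm above the bench with the tray down; 36 mm clear between bar and near wall, the bar can turn in a grip. Lifting takes some 6 to 10 N. Axes as point fence, turning with the tray.
- cover (a joint): Angle of the keeper cover, hinged along the fence's top, 28 mm above the tray floor. 0 = shut, level over the row, its top 29.5 mm above the floor. A light spring (under 2 N) stands it open near 1.1 rad. Pressed down with some 7 to 12 N it passes two side catches near 0.3 rad and clicks shut; short of that it springs open.
- cover_top (a point): On the cover's upper face, mid length, 22 mm from its hinge: the place to press; z square to that face, y along the hinge. Clear smooth strip 218 mm long, 30 mm deep, yellow edge and press mark. Its front lip, 27.5 to 30 mm from the fence, reaches 14 mm above the floor when shut: only a single row fits behind. Open, its lip still overhangs the fence's foot by 26 mm.
- lamp: Squat amber glass indicator lamp on a steel collar, 46 mm across, 41 mm high; leave alone. Origin at the centre of its underside.
- punch: Chrome pin punch, left lying in the tray, about 125 mm long along its x (thin tip at +x), square shank 10 mm thick, 70 g. Origin under its balance point, on the shank; z up as it lies.
- reader_head: Black card reader head, 62 x 82 mm, 34 mm high; leave alone. Origin at the centre of its underside.

How it is judged:
By the outcome, as a careful person would: the job done as asked, in the order asked, and still so for the second after the job is handed in, with the robot touching nothing.
Of standoff1, standoff2, standoff3, standoff4, standoff5, standoff6 only 4 to 6 are there at a start; the rules pass over those that are not, and their reading is None.
At some moment in a run one of standoff1, standoff2, standoff3, standoff4, standoff5, standoff6 may be knocked a few centimetres aside while the robot is not near it.
Once in a run the grip may slacken for a moment while it holds something.
It also fails if it takes over 210 s, if anything falls off the work surface, if the arm or the gripper's body presses on something with over 40 N, if the wrist force passes 120 N, or if a joint passes its speed limit or range.

## Working session

There is one attempt and no reset: what is moved stays moved. The work goes in short steps, Python scripts to look and compute and a shell command to move; the robot and the scene stay as the last step left them, time stands still between calls to the robot, and variables do not carry over. Pictures are saved under pics/ and viewed, at most 14 in all, crops included, and the job is handed in when it is done.

```bash
mkdir -p pics; ls; python3 - <<'E'
from plant import readout, viewer, order, bot
import cv2,numpy as np
print(readout.get_obs())
for n in("scene","top"):
    print(viewer.camera_info(n)); cv2.imwrite(f"pics/{n}0.png",viewer.capture(n)[:,:,::-1])
E
```

```text
pics
{'time': 0.0, 'joint_positions': array([ 1.09401931e+00,  3.42691588e-01,  1.52502803e+00, -4.20367450e-05,
        1.27539287e+00, -1.46030844e-01]), 'dq': array([ 0.00053738,  0.00014784, -0.00128922,  0.00202528,  0.00068789,
       -0.00026516]), 'tau': array([ 5.87968734e-04, -4.31235480e+01, -2.44225377e+01,  7.18339370e-02,
        5.57885470e-02, -1.25299903e-04]), 'tool_pos': array([170.35147305, 496.26180981, 291.55720399]), 'tcp_rot': array([-3.14008314e+00, -1.81385889e-04,  2.81085861e+00]), 'contact_force': array([0.41129193, 0.10042637, 0.22314433]), 'moment': array([-0.02064117, -0.03488159, -0.03371861]), 'finger_force': 0.0, 'grip_width': 91.98926396153445}
{'fx': 389.1118533309684, 'fy': 389.1118533309684, 'cx': 273.2409210388751, 'cy': 208.85066196310802, 'D': array([0.02983097, 0.        , 0.        , 0.        , 0.        ]), 'origin': array([950.64443157, 201.34413399, 693.36648618]), 'rotation': array([0.58387142, 0.01477796, 2.00308023])}
{'fx': 388.29876475183636, 'fy': 388.29876475183636, 'cx': 276.32368084754034, 'cy': 219.13452195150296, 'D': array([-0.03513845,  0.        ,  0.        ,  0.        ,  0.        ]), 'origin': array([476.33964573,  11.19617829, 874.4566492 ]), 'rotation': array([ 0.10094487, -0.00692654, -1.56512131])}
```

View pics/top0.png

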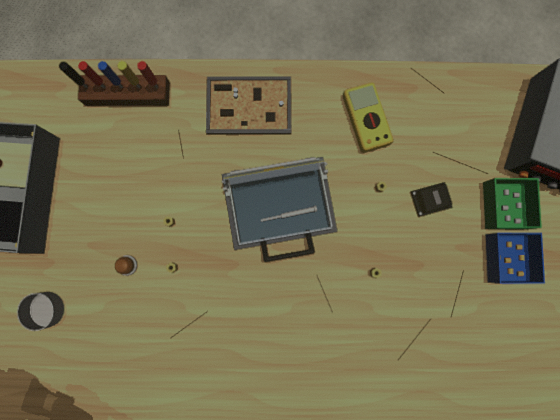

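View pics/scene0.png

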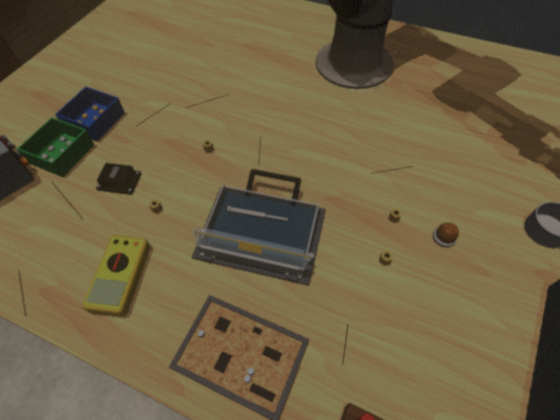

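Top view: standoffs near (170,222), (173,267), (380,187), (376,272), lamp (125,265), reader head (432,200), tray floor about (280,205) with the punch at (288,214), handle (287,248). The scene view agrees: four standoffs at (208,146), (155,206), (395,215), (387,258).

```bash
cat > h.py <<'E'
from plant import readout, viewer, order, bot
import cv2,numpy as np
from scipy.spatial.transform import Rotation as R
def rays(info,px):
    K=np.array([[info['fx'],0,info['cx']],[0,info['fy'],info['cy']],[0,0,1]])
    u=cv2.undistortPoints(np.array(px,float).reshape(-1,1,2),K,info['D'])[:,0]
    d=np.c_[u[:,0],-u[:,1],-np.ones(len(u))]
    return np.array(info['origin']),d@R.from_euler('xyz',info['rotation']).as_matrix().T
def plane(info,px,z):
    o,d=rays(info,px); z=np.broadcast_to(z,(len(d),)); return o+d*((z-o[2])/d[:,2])[:,None]
def shot(n):
    i=viewer.camera_info(n); return i,viewer.capture(n)
E
python3 - <<'E'
from h import *
i=viewer.camera_info("top"); im=cv2.imread("pics/top0.png")
# colour samples
for n,(u,v) in dict(so=(170,222),so2=(380,187),wood=(200,290),floor=(260,195),punch=(300,212),lamp=(124,265)).items(): print(n,im[v-2:v+3,u-2:u+3].reshape(-1,3).mean(0).round(), cv2.cvtColor(im[v:v+1,u:u+1],cv2.COLOR_BGR2HSV)[0,0])
def crop(u,v,w,h,s): return cv2.resize(im[v-h//2:v+h//2,u-w//2:u+w//2],None,fx=s,fy=s,interpolation=cv2.INTER_CUBIC)
a=crop(280,208,130,110,4) # origin 215,153
b=np.vstack([crop(u,v,28,28,4) for u,v in((170,222),(173,267),(380,187),(376,272))]); b=cv2.resize(b,(110,440))
c=crop(125,265,28,28,6); c=cv2.copyMakeBorder(c,0,440-c.shape[0],0,0,0)
out=np.hstack([a,b,c]); out=np.clip(out*1.8,0,255).astype('uint8'); print(out.shape); cv2.imwrite("pics/z1.png",out)
pts=dict(so=[(170,222),(173,267),(380,187),(376,272)],)
print(plane(i,pts['so'],22).round(0)); print(plane(i,[(125,265)],20).round(0),plane(i,[(432,200)],34).round())
E
```

```text
so [ 56.  99. 106.] [ 25 122 140]
so2 [ 56.  96. 101.] [ 27 110  93]
wood [ 91. 132. 137.] [ 24  90 139]
floor [82. 78. 66.] [98 45 85]
punch [114. 119. 119.] [ 37  16 141]
lamp [ 50.  81. 116.] [ 15 145 120]
(440, 798, 3)
[[ 555.  240.   22.]
 [ 456.  231.   22.]
 [ 636. -226.   22.]
 [ 448. -213.   22.]]
[[460. 337.  20.]] [[ 606. -337.   34.]]
```

View pics/z1.png

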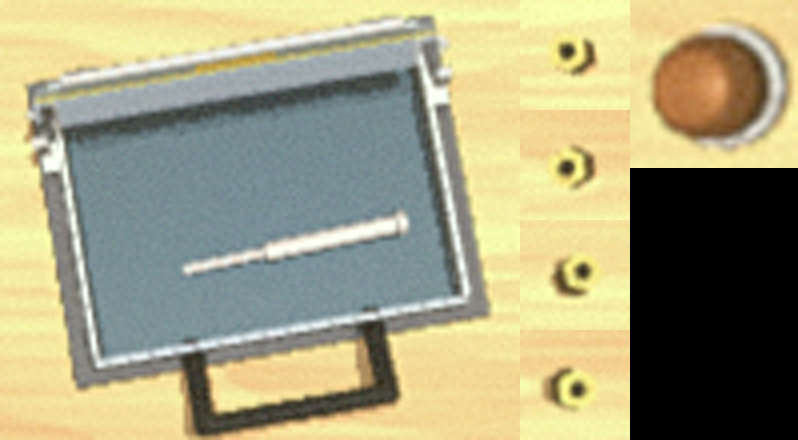

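The zoom shows hole centres of the standoff tops, punch with its thin tip at left (zoom 185,270) and butt at (408,222), handle bar mid about (299,407), near wall from (98,363) to (468,298), fence top edge from (30,88) to (435,18).

```bash
cat >> h.py <<'E'
E
python3 - <<'E'
from h import *
i=viewer.camera_info("top"); z=lambda l:[(a/4+214.6,b/4+152.6) for a,b in l]
print("so",plane(i,[(168.5,220.7),(171.7,267.8),(382,186),(376.5,273)],22).round(0))
P=lambda n,l,h:print(n,plane(i,z(l),h).round(0)[:,:2].tolist())
P("near wall top",[(98,363),(468,298)],30)
P("floor corners near",[(103,355),(460,295)],15)
P("handle",[(203,420),(299,406),(393,386)],44)
P("punch butt,bal,shankend,tip",[(408,222),(326,238),(268,250),(185,270)],22)
nw=plane(i,z([(98,363),(468,298)]),30)[:,:2]; d=nw[0]-nw[1]; L=np.linalg.norm(d); d/=L
print("len",L,"yaw",np.arctan2(-d[0],d[1]))
n=np.array([d[1],-d[0]]); m=nw.mean(0); print("fence pt",m+n*151.5,"handle exp",m-n*43.5,"dirs",n,d)
c=z; j=viewer.camera_info("wrist"); print(j['origin'],j['rotation'],j['fx'])
E
```

```text
so [[ 558.  244.   22.]
 [ 455.  233.   22.]
 [ 639. -230.   22.]
 [ 446. -214.   22.]]
near wall top [[509.0, 86.0], [545.0, -115.0]]
floor corners near [[514.0, 85.0], [548.0, -113.0]]
handle [[478.0, 29.0], [486.0, -22.0], [497.0, -72.0]]
punch butt,bal,shankend,tip [[588.0, -83.0], [579.0, -38.0], [572.0, -6.0], [560.0, 40.0]]
len 204.7358481480558 yaw 0.1799805321761234
fence pt [675.91136271  12.77977245] handle exp [484.06116302 -22.12725947] dirs [0.98384718 0.17901042] [-0.17901042  0.98384718]
[106.2685658  518.08442177 384.4339112 ] [-0.25338728  0.00136005  1.24018649] 376.99220986984733
```

```bash
A='0.024 -0.0314 0 0 0 -0.1155 40'; B='0.024 -0.0314 0 0 0 0 40'
python3 -m creep '0.024 -0.0314 0 0 0 -0.1155 40;0.024 -0.0314 0 0 0 -0.1155 40;0.024 -0.0314 0 0 0 -0.1155 40;0.024 -0.0314 0 0 0 -0.1155 40;0.024 -0.0314 0 0 0 -0.1155 40;0.024 -0.0314 0 0 0 -0.1155 40;0.024 -0.0314 0 0 0 -0.1155 40;0.024 -0.0314 0 0 0 -0.1155 40'
python3 -m creep '0.024 -0.0314 0 0 0 -0.1155 40;0.024 -0.0314 0 0 0 0 40;0.024 -0.0314 0 0 0 0 40;0.024 -0.0314 0 0 0 0 40;0.024 -0.0314 0 0 0 0 40;0.024 -0.0314 0 0 0 0 40;0.024 -0.0314 0 0 0 0 40;0.024 -0.0314 0 0 0 0 40'
python3 -m creep '0.024 -0.0314 0 0 0 0 40;0 0 -0.03 0 0 0 40;0 0 -0.03 0 0 0 40;0 0 -0.03 0 0 0 40;0 0 0 0 0 0 40'
python3 - <<'E'
from h import *
i,im=shot("wrist"); cv2.imwrite("pics/w1.png",im[:,:,::-1]); np.save("w1.npy",np.array([i],dtype=object),allow_pickle=True)
print(i, readout.get_obs()['tool_pos'])
E
```

```text
time: 0.77
tool_pos: [363.1, 243.6, 292.1]
tcp_rot: [-3.141, 0.0, 1.881]
contact_force: [0.3, 0.6, -0.0]
grip_width: 42.8
finger_force: 0.0
time: 1.43
tool_pos: [555.2, -7.7, 291.9]
tcp_rot: [-3.141, -0.0, 1.771]
contact_force: [0.6, -0.2, -0.2]
grip_width: 36.7
finger_force: 0.0
time: 1.85
tool_pos: [575.5, -37.1, 195.9]
tcp_rot: [-3.131, -0.005, 1.771]
contact_force: [-0.1, 0.5, -1.1]
grip_width: 36.4
finger_force: 0.0
{'fx': 376.99220986984733, 'fy': 376.99220986984733, 'cx': 279.17951653485477, 'cy': 207.53224632877715, 'D': array([-0.08506566,  0.        ,  0.        ,  0.        ,  0.        ]), 'origin': array([562.73808149,  28.53671707, 289.04764477]), 'rotation': array([-0.24931079,  0.01170809,  0.20001008])} [576.83749179 -37.08504246 199.26170822]
```

View pics/w1.png

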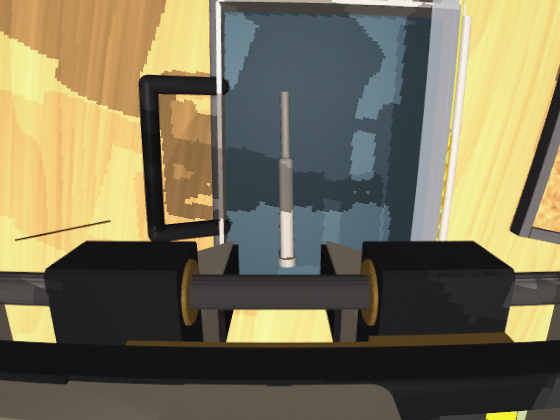

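Wrist view: punch shank from (286,160) to butt (287,262), tip (284,93); handle bar from (149,85) to (157,232); near wall at column 220.

```bash
python3 - <<'E'
from h import *
i=np.load("w1.npy",allow_pickle=True)[0]
p=plane(i,[(286.5,160),(287,262),(284,93)],[25,25,21])
print(p.round(1), 'bal',(p[1]+(p[0]-p[1])*.58).round(1))
print(plane(i,[(149.5,92),(156,228)],45).round(1),plane(i,[(218,5),(218,250)],30).round(1),readout.get_obs()['tool_pos'])
E
```

```text
[[571.3  -3.2  25. ]
 [587.2 -78.2  25. ]
 [560.4  41.2  21. ]] bal [578.  -34.7  25. ]
[[476.9  24.5  45. ]
 [492.3 -64.2  45. ]] [[507.9  86.7  30. ]
 [535.3 -77.3  30. ]] [576.83749179 -37.08504246 199.26170822]
```

```bash
python3 -m creep '0.001 0.002 -0.03 0 0 0.02 40;0 0 -0.03 0 0 0 40;0 0 -0.03 0 0 0 40;0 0 -0.022 0 0 0 40;0 0 0 0 0 0 40;0 0 0 0 0 0 40'
python3 -m creep '0 0 0 0 0 0 0;0 0 0 0 0 0 0;0 0 0 0 0 0 0;0 0 0 0 0 0 0;0 0 0 0 0 0 0;0 0 0 0 0 0 0'
```

```text
time: 2.4
tool_pos: [580.2, -35.2, 91.4]
tcp_rot: [3.141, 0.0, 1.792]
contact_force: [0.8, -0.3, -0.2]
grip_width: 37.2
finger_force: 0.0
time: 2.9
tool_pos: [579.6, -35.3, 90.8]
tcp_rot: [3.141, 0.0, 1.791]
contact_force: [-1.8, 0.1, 4.3]
grip_width: 2.0
finger_force: 2.6
```

```bash
python3 -m creep '0 0 0.01 0 0 0 40;0 0 0 0 0 0 40;0 0 0 0 0 0 40;0 0 0 0 0 0 40;0 0 0 0 0 0 40;0 0 0 0 0 0 40'
python3 - <<'E'
from h import *
i,im=shot("wrist")
cv2.imwrite("pics/w2.png",im[:,:,::-1]); o=readout.get_obs(); print(o['tool_pos'],o['grip_width'])
E
```

```text
time: 3.4
tool_pos: [579.4, -35.2, 100.0]
tcp_rot: [-3.141, -0.0, 1.791]
contact_force: [-0.2, 0.8, -0.4]
grip_width: 35.6
finger_force: 0.0
[579.36530146 -35.21306196 100.00143746] 36.23359753595603
```

View pics/w2.png

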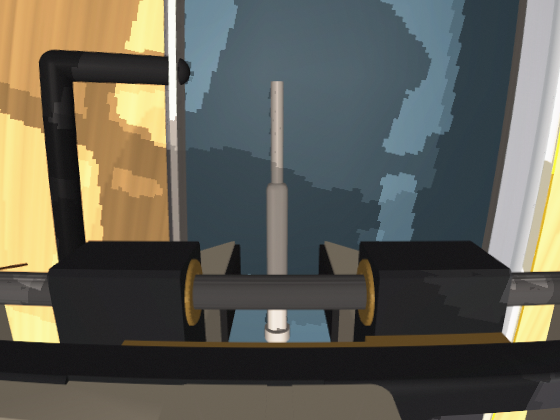

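The punch still lies centred between the fingers (shank at column 277), so I simply closed too high; go 17 mm lower.

```bash
python3 -m creep '0 0 -0.009 0 0 0 40;0 0 -0.008 0 0 0 40;0 0 0 0 0 0 40;0 0 0 0 0 0 40'
python3 -m creep '0 0 0 0 0 0 0;0 0 0 0 0 0 0;0 0 0 0 0 0 0;0 0 0 0 0 0 0;0 0 0 0 0 0 0;0 0 0 0 0 0 0'
```

```text
time: 3.78
tool_pos: [579.0, -35.2, 82.2]
tcp_rot: [-3.14, -0.001, 1.791]
contact_force: [0.0, -0.4, 0.0]
grip_width: 36.3
finger_force: 0.0
time: 4.28
tool_pos: [579.6, -35.2, 83.4]
tcp_rot: [3.141, 0.0, 1.791]
contact_force: [-0.8, 0.7, 0.8]
grip_width: 9.5
finger_force: 30.0
```

```bash
python3 -m creep '0 0 0.02 0 0 0 0;0 0 0.03 0 0 0 0;0 0 0.03 0 0 0 0;0 0 0 0 0 0 0'
python3 -m creep '-0.0062 0.0373 0 0 0 0 0;-0.0062 0.0373 0 0 0 0 0;-0.0062 0.0373 0 0 0 0 0;-0.0062 0.0373 0 0 0 0 0;-0.0062 0.0373 0 0 0 0 0;-0.0062 0.0373 0 0 0 0 0;-0.0062 0.0373 0 0 0 0 0;-0.0062 0.0373 0 0 0 0 0'
python3 -m creep '-0.0062 0.0373 0 0 0 0 0;-0.0062 0.0373 0 0 0 0 0;0 0 0 0 0 0 0;0 0 0 0 0 0 0'
python3 - <<'E'
from h import *
i,im=shot("top"); cv2.imwrite("pics/t2.png",im[:,:,::-1])
E
```

```text
time: 4.62
tool_pos: [582.1, -35.7, 169.0]
tcp_rot: [3.132, 0.004, 1.791]
contact_force: [1.0, 0.4, 0.8]
grip_width: 9.2
finger_force: 30.0
time: 5.28
tool_pos: [529.1, 264.9, 162.9]
tcp_rot: [-3.141, 0.0, 1.791]
contact_force: [0.6, -0.0, -1.3]
grip_width: 9.6
finger_force: 30.0
time: 5.62
tool_pos: [516.5, 339.6, 162.6]
tcp_rot: [-3.141, 0.0, 1.795]
contact_force: [-0.0, -0.4, -1.2]
grip_width: 9.5
finger_force: 30.0
```

View pics/t2.png

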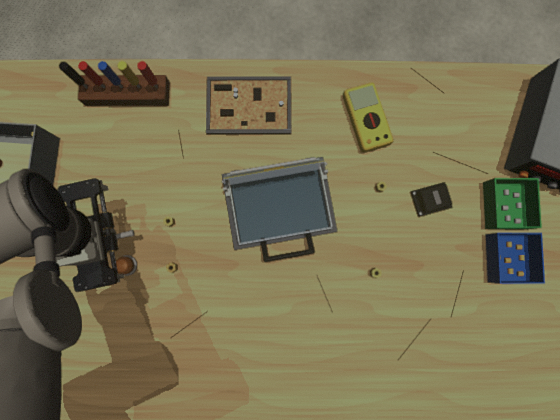

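Punch still held (butt at (130,235)), all four standoffs where they were. Lower and release with a small opening.

```bash
python3 -m creep '0.004 0 -0.03 0 0 0 0;0.003 0 -0.03 0 0 0 0;0 0 -0.02 0 0 0 0;0 0 -0.01 0 0 0 0;0 0 -0.003 0 0 0 0;0 0 0 0 0 0 0;0 0 0 0 0 0 0'
python3 -m creep '0 0 0 0 0 0 12;0 0 0 0 0 0 20;0 0 0 0 0 0 20;0 0 0 0 0 0 20;0 0 0 0 0 0 20'
python3 -m creep '0 0 0.02 0 0 0 20;0 0 0.03 0 0 0 20;0 0 0.03 0 0 0 30;0 0 0.03 0 0 0 40;0 0 0.0 0 0 0 40'
```

```text
time: 6.25
tool_pos: [525.4, 337.6, 71.5]
tcp_rot: [3.139, -0.001, 1.79]
contact_force: [0.6, 0.4, -0.2]
grip_width: 9.6
finger_force: 30.0
time: 6.67
tool_pos: [524.6, 337.9, 70.7]
tcp_rot: [3.141, -0.0, 1.791]
contact_force: [0.2, -0.1, 0.5]
grip_width: 18.5
finger_force: 0.0
time: 7.08
tool_pos: [526.9, 339.1, 187.1]
tcp_rot: [3.13, -0.003, 1.792]
contact_force: [1.9, 0.9, 0.5]
grip_width: 33.7
finger_force: 0.0
```

```bash
python3 -m creep '0.011 -0.0315 0 0 0 0 45;0.011 -0.0315 0 0 0 0 45;0.011 -0.0315 0 0 0 0 45;0 0 -0.03 0 0 0 45;0 0 -0.03 0 0 0 45;0 0 -0.03 0 0 0 45;0 0 -0.017 0 0 0 45;0 0 0 0 0 0 45'
python3 -m creep '0 0 0 0 0 0 45;0 0 0 0 0 0 45;0 0 0 0 0 0 0;0 0 0 0 0 0 0;0 0 0 0 0 0 0;0 0 0 0 0 0 0;0 0 0 0 0 0 0;0 0 0 0 0 0 0'
```

```text
time: 7.75
tool_pos: [555.1, 242.4, 68.9]
tcp_rot: [-3.134, 0.001, 1.791]
contact_force: [-0.4, 1.2, 0.6]
grip_width: 41.4
finger_force: 0.0
time: 8.42
tool_pos: [558.0, 243.5, 74.3]
tcp_rot: [3.14, -0.0, 1.791]
contact_force: [-1.8, 0.1, 6.2]
grip_width: 20.7
finger_force: 30.0
```

```bash
python3 -m creep '0 0 0.02 0 0 0 0;0 0 0.03 0 0 0 0;0 0 0.03 0 0 0 0;0.0028 -0.0377 0 0 0 0 0;0.0028 -0.0377 0 0 0 0 0;0.0028 -0.0377 0 0 0 0 0;0.0028 -0.0377 0 0 0 0 0;0.0028 -0.0377 0 0 0 0 0'
python3 -m creep '0 0 0 0 0 0 0;0 0 -0.03 0 0 0 0;0 0 -0.02 0 0 0 0;0 0 -0.008 0 0 0 0;0 0 0 0 0 0 0;0 0 0 0 0 0 0;0 0 0 0 0 0 0'
```

```text
time: 9.08
tool_pos: [571.2, 53.2, 153.3]
tcp_rot: [-3.142, 0.0, 1.792]
contact_force: [0.8, 0.0, -0.2]
grip_width: 21.4
finger_force: 30.0
time: 9.67
tool_pos: [572.2, 55.1, 96.4]
tcp_rot: [3.14, 0.0, 1.792]
contact_force: [0.4, -0.3, -0.4]
grip_width: 20.9
finger_force: 30.0
```

```bash
python3 -m creep '0 0 -0.006 0 0 0 0;0 0 0 0 0 0 0;0 0 0 0 0 0 0;0 0 0 0 0 0 30;0 0 0 0 0 0 40;0 0 0 0 0 0 40;0 0 0 0 0 0 40;0 0 0 0 0 0 40'
python3 -m creep '0 0 0.03 0 0 0 40;0 0 0.03 0 0 0 40;0 0 0.02 0 0 0 40;0 0 0 0 0 0 40'
python3 -m creep '-0.0195 0.0297 0 0 0 0 45;-0.0195 0.0297 0 0 0 0 45;-0.0195 0.0297 0 0 0 0 45;-0.0195 0.0297 0 0 0 0 45;-0.0195 0.0297 0 0 0 0 45;-0.0195 0.0297 0 0 0 0 45;0 0 -0.03 0 0 0 45;0 0 0 0 0 0 45'
python3 - <<'E'
from h import *
i,im=shot("top"); a=im[:,:,::-1]; i2,im2=shot("wrist")
cv2.imwrite("pics/t3.png",cv2.vconcat([cv2.resize(a[140:300,80:420],(680,320)),cv2.resize(im2[:,:,::-1],(680,280))[:280]])); print(readout.get_obs()['tool_pos'])
E
```

```text
time: 10.33
tool_pos: [571.5, 54.7, 89.3]
tcp_rot: [3.141, 0.0, 1.791]
contact_force: [0.1, -0.8, 0.6]
grip_width: 36.5
finger_force: 0.0
time: 10.67
tool_pos: [573.7, 54.7, 173.9]
tcp_rot: [3.133, 0.002, 1.791]
contact_force: [1.4, -0.2, 0.2]
grip_width: 36.7
finger_force: 0.0
time: 11.33
tool_pos: [451.3, 233.7, 135.7]
tcp_rot: [-3.135, 0.001, 1.795]
contact_force: [-1.2, -1.1, -0.1]
grip_width: 41.4
finger_force: 0.0
[453.95147473 232.60128439 138.51752334]
```

View pics/t3.png

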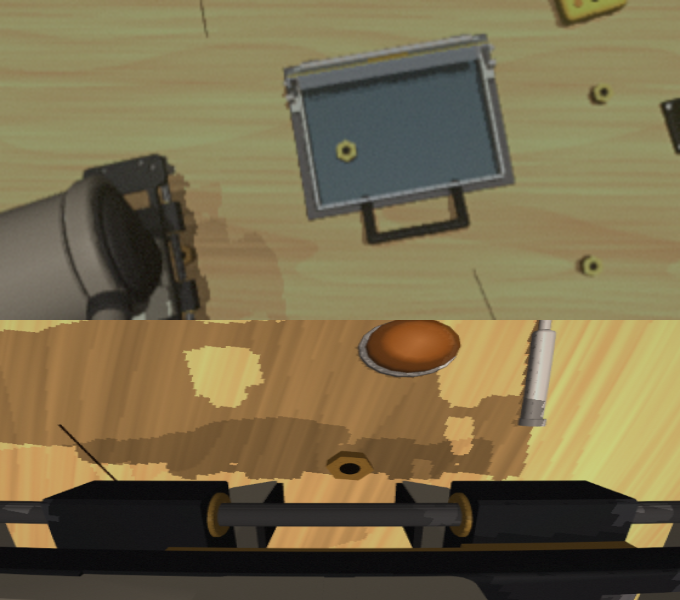

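Standoff 1 stands in the tray (346,150 in the crop); punch lies beside the lamp; standoff 2 shows in the wrist view at original pixel (286.6,220), ahead of the fingers.

```bash
python3 - <<'E'
from h import *
i=viewer.camera_info("wrist"); print(plane(i,[(286.6,220)],22)); print(plane(i,[(410*560/680,20*1.5)],10))
i=viewer.camera_info("top"); print("t1",plane(i,[(80+346/2,140+150/2),(80+602/2,140+92/2),(80+591/2,140+266/2)],[37,22,22]))
E
```

```text
[[456.03873852 238.65418033  22.        ]]
[[460.11082496 347.5821103   10.        ]]
t1 [[ 569.89157457   56.52983073   37.        ]
 [ 638.69446347 -227.90473028   22.        ]
 [ 445.73192605 -211.72463788   22.        ]]
```

```bash
python3 -m creep '0.002 0.004 0 0 0 0 45;0 0 -0.03 0 0 0 45;0 0 -0.025 0 0 0 45;0 0 -0.01 0 0 0 45;0 0 0 0 0 0 45;0 0 0 0 0 0 45'
python3 -m creep '0 0 0 0 0 0 0;0 0 0 0 0 0 0;0 0 0 0 0 0 0;0 0 0 0 0 0 0;0 0 0 0 0 0 0;0 0 0 0 0 0 0'
```

```text
time: 11.93
tool_pos: [457.3, 236.6, 74.8]
tcp_rot: [3.141, -0.0, 1.79]
contact_force: [-0.5, -1.1, 0.5]
grip_width: 41.3
finger_force: 0.0
time: 12.43
tool_pos: [457.0, 237.1, 75.2]
tcp_rot: [3.14, -0.0, 1.791]
contact_force: [-1.5, -0.4, 6.8]
grip_width: 20.6
finger_force: 30.0
```

```bash
python3 -m creep '0 0 0.025 0 0 0 0;0 0 0.03 0 0 0 0;0 0 0.03 0 0 0 0;0.0174 -0.0316 0 0 0 0 0;0.0174 -0.0316 0 0 0 0 0;0.0174 -0.0316 0 0 0 0 0;0.0174 -0.0316 0 0 0 0 0;0.0174 -0.0316 0 0 0 0 0'
python3 -m creep '0.0174 -0.0316 0 0 0 0 0;0.0174 -0.0316 0 0 0 0 0;0 0 0 0 0 0 0;0 0 -0.03 0 0 0 0;0 0 -0.025 0 0 0 0;0 0 -0.008 0 0 0 0;0 0 0 0 0 0 0;0 0 0 0 0 0 0'
```

```text
time: 13.1
tool_pos: [543.9, 77.5, 159.5]
tcp_rot: [3.141, 0.0, 1.792]
contact_force: [1.4, 0.1, 0.0]
grip_width: 20.4
finger_force: 30.0
time: 13.77
tool_pos: [578.4, 16.1, 96.6]
tcp_rot: [-3.141, -0.0, 1.792]
contact_force: [0.2, -0.1, -0.0]
grip_width: 20.4
finger_force: 30.0
```

```bash
python3 -m creep '0 0 -0.0055 0 0 0 0;0 0 0 0 0 0 0;0 0 0 0 0 0 0;0 0 0 0 0 0 30;0 0 0 0 0 0 40;0 0 0 0 0 0 40;0 0 0 0 0 0 40;0 0 0 0 0 0 40'
python3 -m creep '0 0 0.03 0 0 0 40;0 0 0.03 0 0 0 40;0 0 0.02 0 0 0 40;0 0 0 0 0 0 40'
python3 -m creep '0.0086 -0.0349 0 0 0 0 45;0.0086 -0.0349 0 0 0 0 45;0.0086 -0.0349 0 0 0 0 45;0.0086 -0.0349 0 0 0 0 45;0.0086 -0.0349 0 0 0 0 45;0.0086 -0.0349 0 0 0 0 45;0.0086 -0.0349 0 0 0 0 45;0 0 -0.03 0 0 0 45'
python3 -m creep '0 0 0 0 0 0 45;0 0 0 0 0 0 45'
python3 - <<'E'
from h import *
i,im=shot("top"); a=im[:,:,::-1]; i2,im2=shot("wrist")
cv2.imwrite("pics/t4.png",cv2.vconcat([cv2.resize(a[140:300,80:420],(680,320)),cv2.resize(im2[:,:,::-1],(680,280))[:280]])); print(readout.get_obs()['tool_pos'])
E
```

```text
time: 14.43
tool_pos: [578.4, 15.8, 90.9]
tcp_rot: [3.141, 0.0, 1.791]
contact_force: [-0.2, -0.2, 0.0]
grip_width: 36.2
finger_force: 0.0
time: 14.77
tool_pos: [580.4, 15.6, 175.4]
tcp_rot: [3.134, 0.003, 1.791]
contact_force: [1.0, 0.5, 0.1]
grip_width: 36.6
finger_force: 0.0
time: 15.43
tool_pos: [641.7, -236.8, 145.7]
tcp_rot: [3.132, 0.011, 1.786]
contact_force: [0.4, -1.1, 0.9]
grip_width: 41.3
finger_force: 0.0
time: 15.6
tool_pos: [637.1, -228.0, 138.2]
tcp_rot: [-3.137, -0.004, 1.791]
contact_force: [-0.1, -0.1, -0.0]
grip_width: 41.3
finger_force: 0.0
[ 638.57748857 -227.54980448  141.12213944]
```

View pics/t4.png

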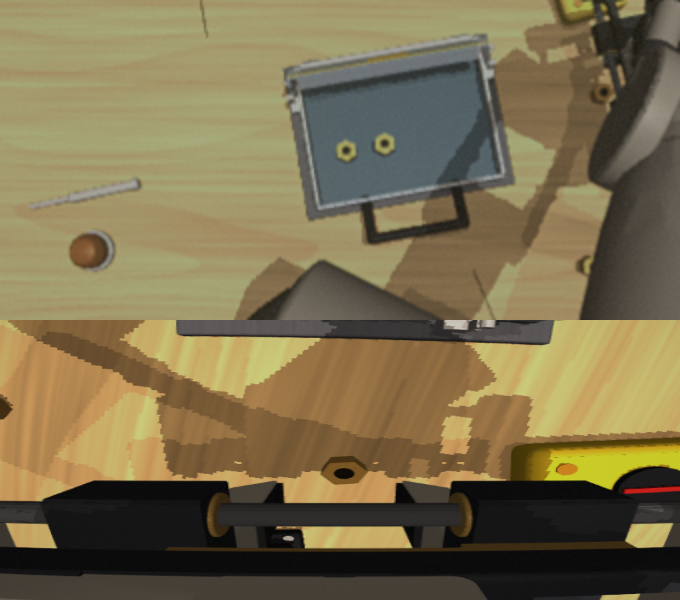

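Both standoffs stand apart in the tray, punch beside lamp; standoff 3 in the wrist view at original (283.3,231).

```bash
python3 - <<'E'
from h import *
i=viewer.camera_info("wrist"); print(plane(i,[(283.3,231)],22),plane(i,[(512*560/680,130*1.5)],30))
E
```

```text
[[ 640.80806637 -229.12379207   22.        ]] [[ 711.20261    -188.99439557   30.        ]]
```

```bash
python3 -m creep '0.002 -0.001 0 0 0 0 45;0 0 -0.03 0 0 0 45;0 0 -0.025 0 0 0 45;0 0 -0.012 0 0 0 45;0 0 0 0 0 0 45;0 0 0 0 0 0 45'
python3 -m creep '0 0 0 0 0 0 0;0 0 0 0 0 0 0;0 0 0 0 0 0 0;0 0 0 0 0 0 0;0 0 0 0 0 0 0;0 0 0 0 0 0 0'
```

```text
time: 16.2
tool_pos: [640.9, -229.1, 74.4]
tcp_rot: [3.141, 0.0, 1.792]
contact_force: [0.6, 0.2, 0.3]
grip_width: 41.5
finger_force: 0.0
time: 16.7
tool_pos: [641.1, -229.8, 75.2]
tcp_rot: [3.14, 0.001, 1.791]
contact_force: [-0.1, 1.2, 5.9]
grip_width: 20.8
finger_force: 30.0
```

```bash
python3 -m creep '0 0 0.025 0 0 0 0;0 0 0.03 0 0 0 0;0 0 0.03 0 0 0 0;-0.0092 0.0343 0 0 0 0 0;-0.0092 0.0343 0 0 0 0 0;-0.0092 0.0343 0 0 0 0 0;-0.0092 0.0343 0 0 0 0 0;-0.0092 0.0343 0 0 0 0 0'
python3 -m creep '-0.0092 0.0343 0 0 0 0 0;0 0 0 0 0 0 0;0 0 0 0 0 0 0;0 0 -0.03 0 0 0 0;0 0 -0.025 0 0 0 0;0 0 -0.011 0 0 0 0;0 0 0 0 0 0 0;0 0 0 0 0 0 0'
```

```text
time: 17.37
tool_pos: [593.6, -56.7, 158.8]
tcp_rot: [-3.142, -0.0, 1.791]
contact_force: [1.1, 1.0, -0.8]
grip_width: 21.0
finger_force: 30.0
time: 18.03
tool_pos: [585.6, -24.8, 92.6]
tcp_rot: [-3.141, -0.0, 1.79]
contact_force: [0.3, 0.3, 0.9]
grip_width: 20.9
finger_force: 30.0
```

```bash
python3 -m creep '0 0 -0.002 0 0 0 0;0 0 0 0 0 0 0;0 0 0 0 0 0 30;0 0 0 0 0 0 40;0 0 0 0 0 0 40;0 0 0 0 0 0 40;0 0 0 0 0 0 40'
python3 -m creep '0 0 0.03 0 0 0 40;0 0 0.03 0 0 0 40;0 0 0.02 0 0 0 40;0 0 0 0 0 0 40'
python3 -m creep '-0.0233 -0.0313 0 0 0 0 45;-0.0233 -0.0313 0 0 0 0 45;-0.0233 -0.0313 0 0 0 0 45;-0.0233 -0.0313 0 0 0 0 45;-0.0233 -0.0313 0 0 0 0 45;-0.0233 -0.0313 0 0 0 0 45;0 0 -0.03 0 0 0 45'
python3 -m creep '0 0 0 0 0 0 45;0 0 0 0 0 0 45'
python3 - <<'E'
from h import *
i,im=shot("top"); a=im[:,:,::-1]; i2,im2=shot("wrist")
cv2.imwrite("pics/t5.png",cv2.vconcat([cv2.resize(a[140:300,80:420],(680,320)),cv2.resize(im2[:,:,::-1],(680,280))[:280]])); print(readout.get_obs()['tool_pos'])
E
```

```text
time: 18.62
tool_pos: [585.4, -23.7, 90.9]
tcp_rot: [3.141, 0.0, 1.791]
contact_force: [0.5, -0.1, 0.3]
grip_width: 36.8
finger_force: 0.0
time: 18.95
tool_pos: [587.4, -24.0, 175.6]
tcp_rot: [3.134, 0.003, 1.791]
contact_force: [0.6, 0.2, 0.5]
grip_width: 36.9
finger_force: 0.0
time: 19.53
tool_pos: [444.6, -217.5, 144.2]
tcp_rot: [3.137, 0.008, 1.787]
contact_force: [2.5, -0.6, -0.4]
grip_width: 41.2
finger_force: 0.0
time: 19.7
tool_pos: [444.6, -211.1, 139.7]
tcp_rot: [-3.139, -0.003, 1.79]
contact_force: [-0.9, -0.3, 0.3]
grip_width: 41.3
finger_force: 0.0
[ 446.1543227  -210.86703265  141.18154592]
```

View pics/t5.png

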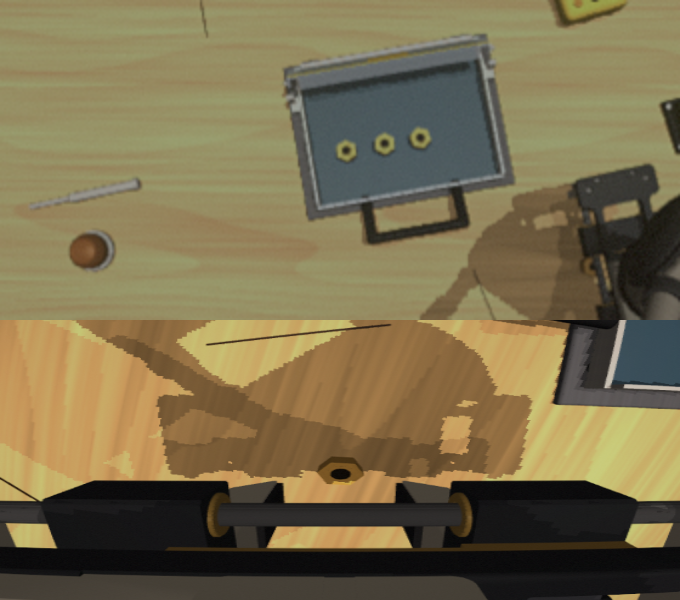

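Three standoffs stand in the tray; standoff 4 sits centred at wrist composite (340,474).

```bash
python3 -m creep '0.001 -0.001 0 0 0 0 45;0 0 -0.03 0 0 0 45;0 0 -0.025 0 0 0 45;0 0 -0.012 0 0 0 45;0 0 0 0 0 0 45;0 0 0 0 0 0 45'
python3 -m creep '0 0 0 0 0 0 0;0 0 0 0 0 0 0;0 0 0 0 0 0 0;0 0 0 0 0 0 0;0 0 0 0 0 0 0;0 0 0 0 0 0 0'
```

```text
time: 20.3
tool_pos: [447.1, -212.0, 74.0]
tcp_rot: [3.142, -0.0, 1.793]
contact_force: [-0.0, 0.3, -0.2]
grip_width: 41.4
finger_force: 0.0
time: 20.8
tool_pos: [447.0, -212.8, 74.7]
tcp_rot: [3.14, 0.001, 1.791]
contact_force: [-1.0, 2.2, 6.4]
grip_width: 21.2
finger_force: 30.0
```

```bash
python3 -m creep '0 0 0.025 0 0 0 0;0 0 0.03 0 0 0 0;0 0 0.03 0 0 0 0;0.0245 0.0248 0 0 0 0 0;0.0245 0.0248 0 0 0 0 0;0.0245 0.0248 0 0 0 0 0;0.0245 0.0248 0 0 0 0 0;0.0245 0.0248 0 0 0 0 0'
python3 -m creep '0.0245 0.0248 0 0 0 0 0;0 0 0 0 0 0 0;0 0 0 0 0 0 0;0 0 -0.03 0 0 0 0;0 0 -0.025 0 0 0 0;0 0 -0.010 0 0 0 0;0 0 0 0 0 0 0;0 0 0 0 0 0 0'
```

```text
time: 21.47
tool_pos: [569.8, -87.3, 159.0]
tcp_rot: [3.141, 0.0, 1.791]
contact_force: [0.7, -1.0, -0.6]
grip_width: 21.1
finger_force: 30.0
time: 22.13
tool_pos: [593.2, -64.5, 94.1]
tcp_rot: [-3.141, -0.0, 1.79]
contact_force: [0.4, 0.8, -0.4]
grip_width: 21.0
finger_force: 30.0
```

```bash
python3 -m creep '0 0 -0.0035 0 0 0 0;0 0 0 0 0 0 0;0 0 0 0 0 0 30;0 0 0 0 0 0 40;0 0 0 0 0 0 40;0 0 0 0 0 0 40;0 0 0 0 0 0 40'
python3 -m creep '0 0 0.03 0 0 0 40;0 0 0.03 0 0 0 40;0 0 0.02 0 0 0 37;-0.036 0.0145 0 0 0 -0.015 37;-0.036 0.0145 0 0 0 -0.015 37;-0.036 0.0145 0 0 0 -0.01 37;0 0 0 0 0 0 37;0 0 0 0 0 0 37'
python3 - <<'E'
from h import *
i,im=shot("top"); a=im[:,:,::-1]; i2,im2=shot("wrist")
cv2.imwrite("pics/t6.png",cv2.vconcat([cv2.resize(a[140:300,80:420],(680,320)),cv2.resize(im2[:,:,::-1],(680,280))[:280]])); print(readout.get_obs()['tool_pos'])
E
```

```text
time: 22.72
tool_pos: [593.6, -63.7, 90.5]
tcp_rot: [3.141, 0.0, 1.791]
contact_force: [-0.3, 0.1, -0.4]
grip_width: 36.7
finger_force: 0.0
time: 23.38
tool_pos: [483.7, -19.4, 170.5]
tcp_rot: [-3.141, -0.0, 1.752]
contact_force: [0.5, -0.3, 0.1]
grip_width: 34.2
finger_force: 0.0
[486.67613219 -20.50603313 170.89793303]
```

View pics/t6.png

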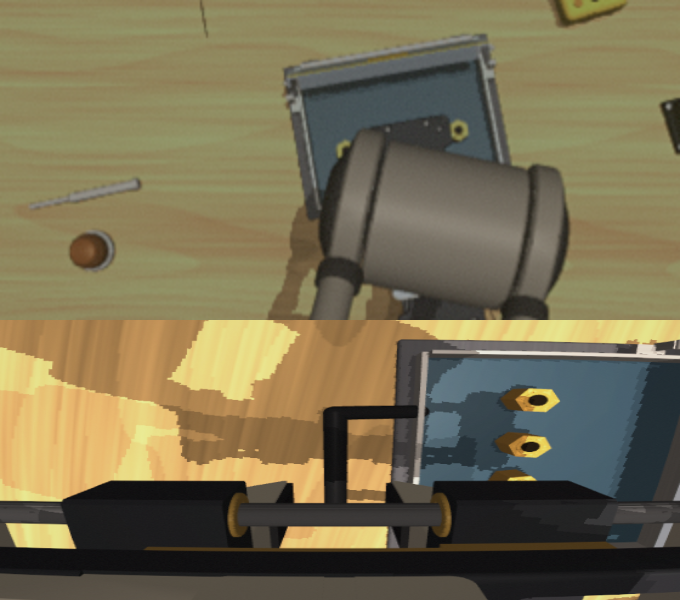

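All four standoffs stand in the tray on separate lanes; the handle bar (composite column 337) is centred between the fingers. Descend and grip.

```bash
python3 -m creep '-0.0015 0 -0.02 0 0 0 37;0 0 -0.025 0 0 0 37;0 0 -0.02 0 0 0 37;0 0 -0.01 0 0 0 37;0 0 -0.006 0 0 0 37;0 0 0 0 0 0 37;0 0 0 0 0 0 37'
python3 -m creep '0 0 0 0 0 0 0;0 0 0 0 0 0 0;0 0 0 0 0 0 0;0 0 0 0 0 0 0;0 0 0 0 0 0 0'
```

```text
time: 24.07
tool_pos: [484.8, -20.5, 89.6]
tcp_rot: [3.141, 0.0, 1.751]
contact_force: [-0.0, -0.1, 0.4]
grip_width: 34.0
finger_force: 0.0
time: 24.48
tool_pos: [483.9, -20.3, 89.8]
tcp_rot: [3.141, 0.0, 1.751]
contact_force: [-2.4, -0.6, 5.8]
grip_width: 10.9
finger_force: 30.0
```

```bash
python3 -m creep '0.002 0.0004 0.0048 -0.0045 0.0246 0 0;0.002 0.0004 0.0048 -0.0045 0.0246 0 0;0.0023 0.0004 0.0047 -0.0045 0.0246 0 0;0.0023 0.0004 0.0047 -0.0045 0.0246 0 0;0.0025 0.0004 0.0046 -0.0045 0.0246 0 0;0.0025 0.0004 0.0046 -0.0045 0.0246 0 0;0.0027 0.0005 0.0045 -0.0045 0.0246 0 0;0.0027 0.0005 0.0045 -0.0045 0.0246 0 0'
python3 -m creep '0.0014 0.0003 0.0022 -0.0022 0.0123 0 0;0.0015 0.0003 0.0022 -0.0022 0.0123 0 0;0.0014 0.0003 0.0022 -0.0022 0.0123 0 0;0.0015 0.0002 0.0021 -0.0022 0.0123 0 0;0.0016 0.0003 0.0021 -0.0022 0.0123 0 0;0.0015 0.0003 0.0021 -0.0022 0.0123 0 0;0.0016 0.0003 0.0021 -0.0022 0.0123 0 0;0.0016 0.0003 0.0020 -0.0022 0.0123 0 0'
```

```text
time: 25.15
tool_pos: [502.6, -16.9, 125.7]
tcp_rot: [-2.939, -0.0, 1.751]
contact_force: [0.1, -1.8, -9.3]
grip_width: 11.0
finger_force: 30.0
time: 25.82
tool_pos: [515.0, -14.7, 143.7]
tcp_rot: [-2.84, -0.0, 1.751]
contact_force: [-2.6, -2.0, -5.6]
grip_width: 11.0
finger_force: 30.0
```

Tilt 0.3 now; continue slowly to 0.45 and pause.

```bash
python3 -m creep '0.0016 0.0003 0.0020 -0.0022 0.0123 0 0;0.0017 0.0003 0.0020 -0.0022 0.0123 0 0;0.0016 0.0003 0.0020 -0.0022 0.0123 0 0;0.0017 0.0003 0.0020 -0.0022 0.0123 0 0;0.0017 0.0003 0.0019 -0.0022 0.0123 0 0;0.0018 0.0003 0.0019 -0.0022 0.0123 0 0;0.0017 0.0003 0.0019 -0.0022 0.0123 0 0;0.0018 0.0003 0.0019 -0.0022 0.0123 0 0'
python3 -m creep '0.0018 0.0003 0.0019 -0.0022 0.0123 0 0;0.0019 0.0003 0.0018 -0.0022 0.0123 0 0;0.0018 0.0003 0.0018 -0.0022 0.0123 0 0;0.0019 0.0004 0.0018 -0.0022 0.0123 0 0;0 0 0 0 0 0 0;0 0 0 0 0 0 0;0 0 0 0 0 0 0;0 0 0 0 0 0 0'
python3 -m creep '0 0 0 0 0 0 0;0 0 0 0 0 0 0;0 0 0 0 0 0 0;0 0 0 0 0 0 0;0 0 0 0 0 0 0;0 0 0 0 0 0 0;0 0 0 0 0 0 0;0 0 0 0 0 0 0'
python3 - <<'E'
from h import *
a=shot("scene")[1][:,:,::-1]; b=shot("top")[1][:,:,::-1]
cv2.imwrite("pics/t7.png",cv2.vconcat([cv2.resize(a[170:290,180:350],(680,480))[:,:],cv2.resize(b[150:270,210:350],(140*0+680,580))[:110]])[:590])
E
```

```text
time: 26.48
tool_pos: [528.7, -12.1, 159.2]
tcp_rot: [-2.74, -0.001, 1.751]
contact_force: [-3.4, -3.7, -4.5]
grip_width: 10.8
finger_force: 30.0
time: 27.15
tool_pos: [536.2, -10.8, 166.7]
tcp_rot: [-2.692, -0.001, 1.751]
contact_force: [-4.1, -2.7, -1.2]
grip_width: 11.2
finger_force: 30.0
time: 27.82
tool_pos: [536.0, -10.8, 166.5]
tcp_rot: [-2.692, -0.001, 1.751]
contact_force: [-3.8, -3.4, -1.0]
grip_width: 10.9
finger_force: 30.0
```

View pics/t7.png

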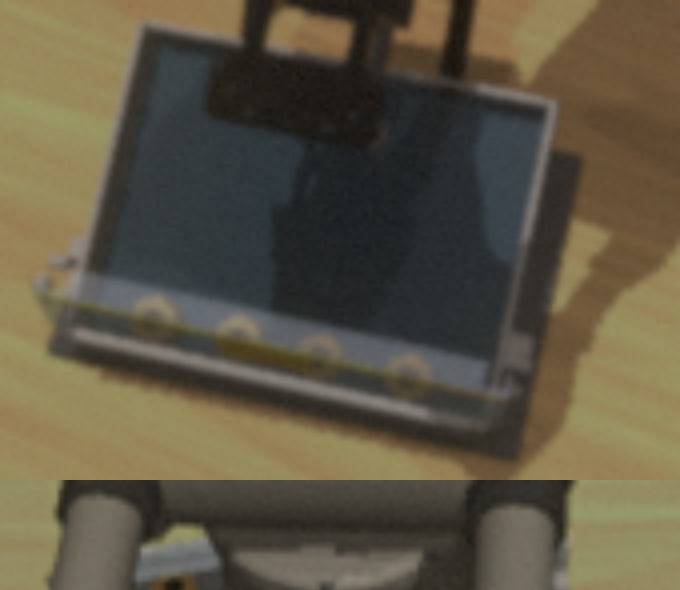

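All four standoffs sit in one row against the fence, under the open cover. Lower the tray the same way.

```bash
python3 -m creep '-0.0037 -0.0007 -0.0036 0.0045 -0.0246 0 0;-0.0037 -0.0007 -0.0037 0.0045 -0.0246 0 0;-0.0035 -0.0006 -0.0038 0.0045 -0.0246 0 0;-0.0035 -0.0006 -0.0038 0.0045 -0.0246 0 0;-0.0033 -0.0006 -0.004 0.0045 -0.0246 0 0;-0.0033 -0.0006 -0.004 0.0045 -0.0246 0 0;-0.0031 -0.0006 -0.0042 0.0045 -0.0246 0 0;-0.0031 -0.0006 -0.0042 0.0045 -0.0246 0 0'
python3 -m creep '-0.0029 -0.0005 -0.0043 0.0045 -0.0246 0 0;-0.0029 -0.0005 -0.0043 0.0045 -0.0246 0 0;-0.0027 -0.0005 -0.0045 0.0045 -0.0246 0 0;-0.0027 -0.0005 -0.0045 0.0045 -0.0246 0 0;-0.0025 -0.0004 -0.0046 0.0045 -0.0246 0 0;-0.0025 -0.0004 -0.0046 0.0045 -0.0246 0 0;-0.0023 -0.0004 -0.0047 0.0045 -0.0246 0 0;-0.0023 -0.0004 -0.0047 0.0045 -0.0246 0 0'
python3 -m creep '-0.002 -0.0004 -0.0048 0.0045 -0.0246 0 0;-0.002 -0.0004 -0.0045 0.0045 -0.0246 0 0;0 0 0 0 0 0 0;0 0 0 0 0 0 0;0 0 0 0 0 0 0;0 0 0 0 0 0 0'
```

```text
time: 28.58
tool_pos: [508.7, -15.8, 135.4]
tcp_rot: [-2.893, -0.001, 1.751]
contact_force: [-3.8, -2.8, 1.3]
grip_width: 11.0
finger_force: 30.0
time: 29.25
tool_pos: [487.9, -19.6, 99.0]
tcp_rot: [-3.093, -0.001, 1.752]
contact_force: [-3.7, -4.2, -1.3]
grip_width: 10.6
finger_force: 30.0
time: 29.75
tool_pos: [484.0, -20.3, 89.5]
tcp_rot: [-3.141, -0.001, 1.752]
contact_force: [-5.2, -3.9, -1.9]
grip_width: 10.7
finger_force: 30.0
```

```bash
python3 -m creep '0 0 0 0 0 0 20;0 0 0 0 0 0 37;0 0 0 0 0 0 37;0 0 0 0 0 0 37;0 0 0 0 0 0 37;0 0 0 0 0 0 37;0 0 0 0 0 0 37'
python3 -m creep '0 0 0.02 0 0 0 37;0 0 0.03 0 0 0 37;0 0 0.03 0 0 0 37;0 0 0.03 0 0 0 37;0 0 0 0 0 0 37;-0.035 -0.02 0 0 0 0 0;-0.035 -0.02 0 0 0 0 0;-0.035 -0.02 0 0 0 0 0'
python3 - <<'E'
from h import *
i=viewer.camera_info("top")
a=shot("scene")[1][:,:,::-1]; b=shot("top")[1][:,:,::-1]; cv2.imwrite("pics/topraw.png",b)
cv2.imwrite("pics/t8.png",cv2.vconcat([cv2.resize(a[200:280,180:350],(680,320)),cv2.resize(b[150:215,210:350],(560,260),interpolation=cv2.INTER_CUBIC) if 0 else cv2.copyMakeBorder(cv2.resize(b[150:215,210:350],(560,260),interpolation=cv2.INTER_CUBIC),0,0,0,120,0)]))
E
```

```text
time: 30.33
tool_pos: [484.2, -20.2, 89.6]
tcp_rot: [3.141, -0.001, 1.752]
contact_force: [0.4, -0.3, 0.6]
grip_width: 34.0
finger_force: 0.0
time: 31.0
tool_pos: [377.7, -80.3, 199.2]
tcp_rot: [3.141, -0.001, 1.753]
contact_force: [-1.1, -1.4, 0.6]
grip_width: 18.7
finger_force: 0.0
```

View pics/t8.png

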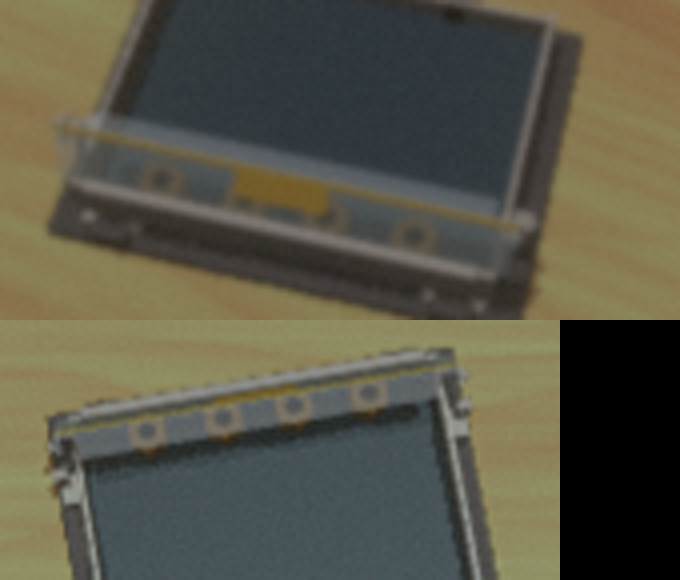

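```bash
python3 - <<'E'
from h import *
i=viewer.camera_info("top"); z=lambda l:[(a/4+209.6,(b-320)/4+149.6) for a,b in l]
p=plane(i,z([(147,432),(224,419),(295,405),(369,394)]),37)[:,:2]; n=np.array([.984,.179]);d=np.array([-.179,.984]);F=np.array([676,13])
print(p.round(1),((p-F)@n).round(1),((p-F)@d).round(1))
print("edge",plane(i,z([(80,433),(455,371)]),70)[:,:2].round(1), ((plane(i,z([(80,433),(455,371)]),70)[:,:2]-F)@n).round(1))
E
```

```text
[[652.3  72.1]
 [659.8  30. ]
 [667.9  -9. ]
 [674.4 -49.6]] [-12.8 -12.9 -11.9 -12.8] [ 62.4  19.6 -20.2 -61.3]
edge [[644.6 104.9]
 [679.4 -92.8]] [-14.5 -15.6]
```

Row confirmed: all four centres 12–13 mm inside the fence line, at spaced lanes. Turn the closed gripper and go above the press mark.

```bash
python3 -m creep '0.0212 0.0068 0 0 0 -0.1208 0;0.0212 0.0068 0 0 0 -0.1208 0;0.0212 0.0068 0 0 0 -0.1208 0;0.0212 0.0068 0 0 0 -0.1208 0;0.0212 0.0068 0 0 0 -0.1208 0;0.0212 0.0068 0 0 0 -0.1208 0;0.0212 0.0068 0 0 0 -0.1208 0;0.0212 0.0068 0 0 0 -0.1208 0'
python3 -m creep '0.0212 0.0068 0 0 0 -0.1208 0;0.0212 0.0068 0 0 0 -0.1208 0;0.0212 0.0068 0 0 0 -0.1208 0;0.0212 0.0068 0 0 0 -0.1208 0;0.0212 0.0068 0 0 0 -0.1208 0;0 0 0 0 0 0 0;0 0 0 0 0 0 0'
```

```text
time: 31.77
tool_pos: [550.1, -25.0, 199.1]
tcp_rot: [3.141, -0.001, 0.779]
contact_force: [-0.0, -0.5, 1.1]
grip_width: 0.6
finger_force: 0.0
time: 32.35
tool_pos: [655.1, 8.9, 198.3]
tcp_rot: [-3.142, 0.0, 0.184]
contact_force: [-0.3, -0.4, -0.1]
grip_width: 0.4
finger_force: 0.0
```

```bash
python3 -m creep '-0.001 0 -0.025 0 0 0 0;0 0 -0.02 0 0 0 0;0 0 -0.01 0 0 0 0;0 0 -0.006 0 0 0 0;0 0 -0.006 0 0 0 0;0 0 -0.006 0 0 0 0;0 0 -0.005 0 0 0 0;0 0 -0.004 0 0 0 0'
python3 -m creep '0 0 -0.002 0 0 0 0;0 0 -0.002 0 0 0 0;0 0 -0.001 0 0 0 0;0 0 0 0 0 0 0'
```

```text
time: 33.02
tool_pos: [645.2, 6.6, 120.8]
tcp_rot: [-3.141, 0.021, 0.183]
contact_force: [-45.6, -10.1, 26.5]
grip_width: 0.5
finger_force: 28.6
time: 33.35
tool_pos: [642.3, 6.1, 111.6]
tcp_rot: [-3.139, 0.03, 0.183]
contact_force: [-42.2, -10.7, 21.5]
grip_width: 0.4
finger_force: 24.2
```

The side force of -46 N shows the tool came down in front of the lip: the open cover's upper face looks away from the robot. Back off, and come again from over the fence.

```bash
python3 -m creep '-0.008 -0.0015 0 0 0 0 0;-0.006 -0.001 0.004 0 0 0 0;-0.004 0 0.015 0 0 0 0;0 0 0.03 0 0 0 0;0 0 0.03 0 0 0 0;0 0 0.02 0 0 0 0;0 0 0 0 0 0 0;0 0 0 0 0 0 0'
python3 - <<'E'
from h import *
a=shot("scene")[1][:,:,::-1]
cv2.imwrite("pics/t9.png",cv2.resize(a[170:290,180:350],(680,480)))
E
```

```text
time: 34.02
tool_pos: [636.8, 5.7, 214.8]
tcp_rot: [3.14, -0.007, 0.182]
contact_force: [-0.3, 0.7, -1.0]
grip_width: 0.2
finger_force: 0.0
```

View pics/t9.png

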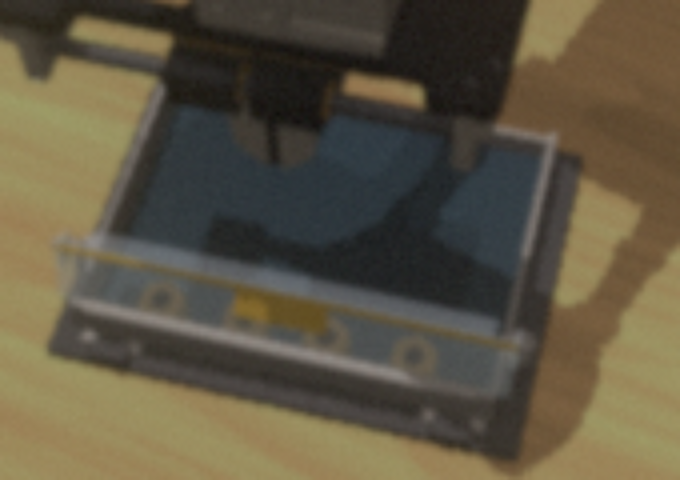

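Row and cover undisturbed. Move over the fence and press from the outer face, moving down and toward the robot.

```bash
python3 -m creep '0.016 0.003 0 0 0 0 0;0.016 0.003 0 0 0 0 0;0 0 -0.03 0 0 0 0;0 0 -0.025 0 0 0 0;0 0 -0.015 0 0 0 0;0 0 0 0 0 0 0;0 0 0 0 0 0 0'
python3 -m creep '0 0 -0.003 0 0 0 0;0 0 -0.003 0 0 0 0;0 0 -0.003 0 0 0 0;0 0 -0.002 0 0 0 0;0 0 0 0 0 0 0'
```

```text
time: 34.65
tool_pos: [667.1, 11.7, 140.1]
tcp_rot: [-3.141, 0.002, 0.181]
contact_force: [0.9, -0.2, 1.1]
grip_width: 0.7
finger_force: 0.0
time: 35.07
tool_pos: [667.7, 11.7, 130.6]
tcp_rot: [3.141, -0.001, 0.181]
contact_force: [1.1, -0.2, -0.1]
grip_width: -0.0
finger_force: 0.1
```

```bash
python3 -m creep '-0.002 -0.0004 -0.003 0 0 0 0;-0.002 -0.0004 -0.003 0 0 0 0;-0.003 -0.0005 -0.003 0 0 0 0;-0.003 -0.0005 -0.003 0 0 0 0;0 0 0 0 0 0 0'
python3 -m creep '-0.003 -0.0005 -0.002 0 0 0 0;-0.002 -0.0003 -0.002 0 0 0 0;0 0 -0.002 0 0 0 0;0 0 0 0 0 0 0;0 0 0 0 0 0 0'
```

```text
time: 35.48
tool_pos: [658.6, 9.9, 119.7]
tcp_rot: [3.141, -0.005, 0.181]
contact_force: [2.2, 0.9, 5.2]
grip_width: 0.4
finger_force: 2.6
time: 35.9
tool_pos: [652.8, 9.1, 113.2]
tcp_rot: [3.141, -0.002, 0.181]
contact_force: [0.2, -0.0, 1.5]
grip_width: 0.4
finger_force: 0.3
```

```bash
python3 -m creep '0 0 -0.002 0 0 0 0;0 0 -0.001 0 0 0 0;0 0 0 0 0 0 0'
python3 -m creep '0 0 -0.001 0 0 0 0;0 0 -0.001 0 0 0 0;0 0 -0.001 0 0 0 0;0 0 0 0 0 0 0'
```

```text
time: 36.15
tool_pos: [652.3, 9.0, 109.8]
tcp_rot: [3.141, -0.0, 0.181]
contact_force: [-1.9, -0.8, 7.9]
grip_width: 0.3
finger_force: 4.1
time: 36.48
tool_pos: [652.4, 9.0, 109.0]
tcp_rot: [3.141, -0.001, 0.181]
contact_force: [-8.8, 0.5, 21.8]
grip_width: 0.6
finger_force: 10.4
```

Firm stop at the shut height with 22 N. Lift off, back away and look.

```bash
python3 -m creep '0 0 0.005 0 0 0 0;0 0 0.02 0 0 0 0;0 0 0.03 0 0 0 0;0 0 0.03 0 0 0 0;-0.035 -0.015 0 0 0 0 0;-0.035 -0.015 0 0 0 0 0;-0.035 -0.015 0 0 0 0 0;-0.035 -0.015 0 0 0 0 0'
python3 -m creep '-0.035 -0.015 0 0 0 0 0;-0.035 -0.015 0 0 0 0 0;-0.035 -0.015 0 0 0 0 0;-0.035 -0.015 0 0 0 0 0;0 0 0 0 0 0 0;0 0 0 0 0 0 0;0 0 0 0 0 0 0;0 0 0 0 0 0 0'
python3 - <<'E'
from h import *
a=shot("scene")[1][:,:,::-1]; b=shot("top")[1][:,:,::-1]
cv2.imwrite("pics/t10.png",cv2.vconcat([cv2.resize(a[200:280,180:350],(680,320)),cv2.resize(b[145:285,80:420],(680,280),interpolation=cv2.INTER_CUBIC)]))
E
```

```text
time: 37.15
tool_pos: [510.3, -51.1, 190.6]
tcp_rot: [-3.141, 0.001, 0.182]
contact_force: [0.8, -0.6, 0.0]
grip_width: 0.3
finger_force: 0.0
time: 37.82
tool_pos: [373.6, -110.9, 191.5]
tcp_rot: [3.141, -0.001, 0.182]
contact_force: [-0.6, 0.5, 0.0]
grip_width: 0.4
finger_force: 0.0
```

View pics/t10.png

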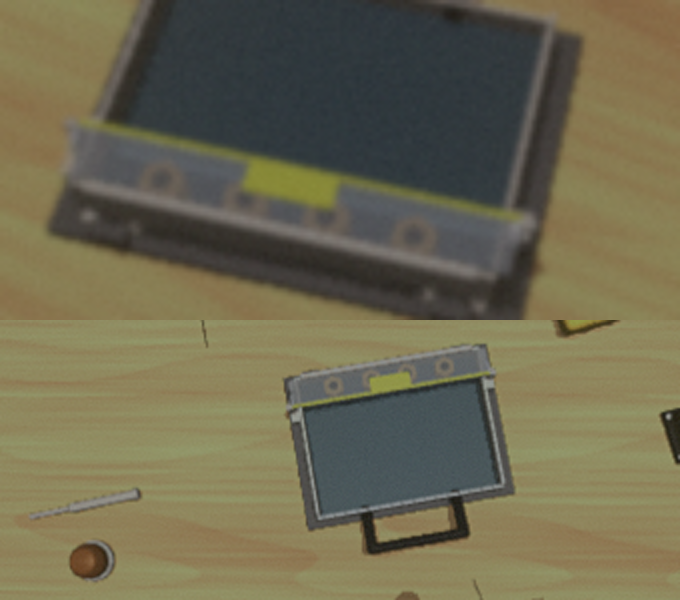

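The cover is shut flat over the row of four standoffs. The punch lies beside the lamp, and the lamp and reader head have not moved. Handing in.

```bash
python3 -c "
from plant import order; print(order.close_job())"
```

```text
the job is handed in; nothing more can be done
None
```

The job is handed in, but no verdict came back: the punch lies beside the amber lamp, all four standoffs are in one row against the fence, and the cover is clicked shut over them. The first press came down in front of the lip and pushed on it with about 53 N through the closed fingertips; the second press closed it, and the last picture shows nothing out of place.

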